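Start the guarded discharge unit

ROBOT

A 6-joint arm with a two-finger parallel gripper is mounted at the origin on a cart in front of the work surface, level with it; the furniture and walls round the work are solid. World frame = base frame: x ahead of the robot, y to its left, z up, the work surface at z = 0. Lengths are in m, angles in rad, forces in N, time in s.
With the tool pointing down it reaches from about 0.3 to 0.775 m from the base axis. Payload 14.6 kg.
Tool frame: the origin (TCP) lies between the finger pads; the fingertips stand 19 mm ahead of it and the grasp point (between the pads) is the TCP (ctrl.finger_overhang is the distance from the TCP to the fingertips, in m); z points along the fingers, y is the direction in which the jaws open and shut (so a half turn about z gives the same grasp; the last joint's range is limited). The gripper opens to 94 mm and grips with 3 to 60 N. Pads are 16 mm wide; open, the fingers measure 119 mm over their backs; the gripper's body (75 mm by 177 mm) begins 78 mm behind the grasp point.
Start: joints at [1.1, 0.3, 1.521, -0, 1.321, -0.067], TCP at [0.216, 0.506, 0.224] pointing down, gripper open.
Joint ranges: [-3.03, 3.03], [-0.79, 2.21], [0.23, 2.52], [-1.04, 4.18], [0, 3.07], [-2.55, 2.55]. Speed limits (rad/s): [2.22, 2.22, 2.57, 3.14, 3.14, 3.14].

INTERFACE

Orientations are given as [roll, pitch, yaw] about the fixed x, y, z axes, in that order (R = Rz(yaw) Ry(pitch) Rx(roll)).
In Python, from station import ctrl gives the robot as it stands.
- The arm moves only by the tool send_rows, never from a script. Its argument "series" is a list of rows, each a list of 7 numbers: the turn, a rotation vector about the tool's x, y, z in degrees, then the shift along the tool's x, y, z in m, then the gripper's target within -1 to 1 (fully open at 1, half-way at 0, shut at -1). A call has 1 to 8 rows; each row is the pose to reach, as a shift and turn from the pose commanded when the call began, along the tool's axes at that moment; what a row does not reach only later rows make up. A row lasts 1/10 s, in which the tool goes at most 50 mm and 8.59 degrees, less where a joint would pass 70% of its speed; a pose out of reach is approached as far as the arm can. A call with a gripper value outside its range is refused whole. The fingers move at their own pace and stop on an object; "force" is the grip in N (left out, the last holds). Time passes only in rows, so rows that repeat a pose let the fingers close. It gives the time, the measured TCP pose, the force and the opening at its end, in the units of the state.
- ctrl.get_obs(): the state, without advancing time (a new reading comes with each control period).
- ctrl.camera(name): name is "side" or "top"; returns a dict with "pixels" (384x512x3 uint8, red, green, blue), "z_map" (384x512 float32, m along the optical axis (not along the pixel's ray), 0 where there is no reading), "fov_y" (degrees; the focal length in pixels is half the picture's height over the tangent of half this angle, whatever the lens; pixels are square), "cx", "cy" (the principal point, pixels), "k1" (the pictures are not rectified: a ray, as slopes to the right and down, at radius r is drawn at 1 + k1 r^2 times it, then the intrinsics apply), "R" (3x3) and "t" (3): a world point X has camera coordinates R X + t. Camera axes: x right, y down, z forward; pixel columns grow to the right and rows downward; lengths in m; the calibration is good to about 2 mm. A picture is of the moment at which its call begins.
- ctrl.hand_in(): hands the job in, once; it reports no verdict.
The state is a dict: "time_s": time; "qpos": joint angles; "joint_vel": joint speeds; "tau": joint torques, N m; "ee_pos": TCP position; "eef_rot": TCP orientation; "force": force on the tool from outside, world axes, zero at the start; "moment": the same for the moment, N m; "grip_width": finger opening in m.
Only numpy, scipy, OpenCV 4.12 (cv2) and the standard library are available. Lean on these libraries where they do the work, as an engineer would, in place of code of your own. Each camera call takes 0.05 s, during which the arm holds its last target.

TASK

Two identical battery discharge units stand on the bench, and the toggle switch of one is covered by a loose guard cap. Take that cap off its switch and set it down gently on the bench, standing on its open end, then flip the uncovered toggle up the panel until it snaps over to on, without forcing it against its stop or pressing hard on the unit. Leave the other unit's switch off and do not disturb the things lying around.

Things in the scene. Friction and masses are not known exactly. Their poses are not given: they have to be found in the camera images.
- load_box: grey discharge unit, fixed, the one whose switch is capped. 110 mm wide (its y); x points from its front to its back, z up; origin on the bench below the panel's middle. In its frame (mm): front wall x=-46, up to z=32; then the panel rises at 30 deg to x=47, z=87; back x=54. The bench in front is empty within 45 mm round x=-100, y=0.
- idle_box: an identical unit with a bare switch that must stay off; which of the two stands at the left varies
- guard_cap: loose plain grey ribbed cup, open end down, 44 mm across, 44 mm high, bore 38 mm, 40 mm deep, about 60 g; sits on the panel over the switch, round the boss (2 mm play), tilted 30 deg with the panel. Origin: centre of its open end; z along its axis to the closed end (n at the start). Pull it straight along n for at least 45 mm, or it catches the bat.
- load_switch (a joint): capped unit's toggle, rad: 0 = off, bat leaning 0.3 rad from n down the panel; 0.6 = on, 0.3 rad up the panel, against a hard stop. Steel bat, 6 mm thick at the root, 10 mm near the tip, 27 mm long, pivot 10 mm out from the panel along n. A spring resists, about 3 N near the tip at first, less later; past the centre (0.3) it snaps over by itself.
- idle_switch (a joint): the other unit's toggle, the same; 0 = off, must stay off
- load_panel (a point): middle of the capped unit's panel surface, 60 mm over the bench; axes as load_box. Panel normal n=(-0.5, 0, 0.866), up the panel u=(0.866, 0, 0.5). Round it a boss 34 mm across, 6 mm high along n, that locates the cap. The toggle stands in a slot of the boss: its pivot lies anywhere up to 4 mm up or down the panel from this point, differing each time.
- load_visor (a point): middle of the outer edge of the capped unit's visor, a plate 6 mm thick and as wide as the unit, square to the panel 54 mm up it, standing out 100 mm along n and so leaning over the switch. An upright gripper over the switch hits it: lean back some 30 deg, square to the panel.
- date_stamp: bystander: hand stamp with a blue foot and black knob, 34x41x68 mm, standing between the two units; origin in the middle of its underside
- marker_black: bystander: white marker pen with black cap, about 135 mm long, 12 mm thick, lying between the units, towards the robot; origin in the middle of its underside
- tape_yellow: bystander: roll of yellow tape, 62 mm across, 19 mm high, at the right; origin in the middle of its underside
- hero_pack: bystander: flat black battery pack, 89x56x19 mm, at the right, near the front edge of the bench; origin in the middle of its underside
- solder_reel: bystander: reel of solder, 60 mm across, 36 mm high, at the right; origin in the middle of its underside

How it is judged:
On the way, in this order (a step that is already met when the one before it is completed fails the run):
1. the guard cap is lifted clear of the switch, which is still off (distance between guard_cap and load_panel above 0.05 m and value of joint load_switch below 0.2 rad), for 0.1 s.
2. the cap stands released on the bench, open end down, the switch still off (height (world z) of guard_cap between -0.006 and 0.006 m and angle between guard_cap's own z axis and vertical below 0.12 rad and contact force between the fingers and guard_cap below 0.05 N and linear speed of guard_cap below 0.02 m/s and value of joint load_switch below 0.2 rad), for 0.2 s.
3. the toggle has snapped over to on (value of joint load_switch above 0.55 rad), for 0.2 s.
At the end, for the whole second after the job is handed in: The guard cap stands at rest on the bench on its open end (rim within 6 mm of the bench, axis within 0.12 rad of vertical), the toggle of the unit it covered is on (over 0.55 rad), the other unit's toggle is off (under 0.1 rad) (height (world z) of guard_cap between -0.006 and 0.006 m and angle between guard_cap's own z axis and vertical below 0.12 rad and linear speed of guard_cap below 0.02 m/s and value of joint load_switch above 0.55 rad and value of joint idle_switch below 0.1 rad); the robot touches nothing.
It fails at once if the fingers press on the unit or its toggle with over 25 N (contact force between the fingers and load_box above 25 N).
It fails at once if the other unit's switch is moved (over 0.15 rad) (value of joint idle_switch above 0.15 rad).
It fails at once if the cap is dropped or thrown (faster than 0.7 m/s while the fingers do not touch it) (contact force between the fingers and guard_cap below 0.05 N and linear speed of guard_cap above 0.7 m/s).
It fails at once if a bystander is shifted by more than 25 mm (distance of any of date_stamp, marker_black from where it was at the start of the episode above 0.025 m).
It also fails if it takes over 45 s, if anything falls off the work surface, if the arm or the gripper's body presses on something with over 40 N, if the wrist force passes 120 N, or if a joint passes its speed limit or range.

## Working session

There is one attempt and no reset: what is moved stays moved. The work goes in short steps, Python scripts to look and compute and a tool call to move; the robot and the scene stay as the last step left them, time stands still between calls to the robot, and variables do not carry over. Pictures are saved under pics/ and viewed, and the job is handed in when it is done.

Besides the shell and the picture viewer there is one more tool, called after "Emit:" in YAML: its name, and indented under it one key for each argument. send_rows: Moves the arm, as the interface text tells. Its arguments: {"type":"object","properties":{"series":{"type":"array"},"force":{"type":"number"}},"required":["series"]}

```bash
ls; mkdir -p pics
cat > h.py <<'E'
import numpy as np, cv2
from station import ctrl
from scipy.spatial.transform import Rotation as Rn
def snap(n):
    c=ctrl.camera(n); return c
def pts(c):
    p=c["pixels"]; H,W=p.shape[:2]; f=H/2/np.tan(np.radians(c["fov_y"])/2)
    K=np.array([[f,0,c["cx"]],[0,f,c["cy"]],[0,0,1.]])
    u,v=np.meshgrid(np.arange(W),np.arange(H))
    q=cv2.undistortPoints(np.stack([u,v],-1).reshape(-1,1,2).astype(np.float64),K,np.array([c["k1"],0,0,0.])).reshape(H,W,2)
    z=c["z_map"]; X=np.concatenate([q*z[...,None],z[...,None]],-1)
    R=np.array(c["R"]);t=np.array(c["t"])
    P=(X-t)@R; P[z==0]=np.nan
    return P
E
python3 - <<'E'
from h import *
import pickle
print(ctrl.get_obs(), ctrl.finger_overhang)
for n in ("side","top"):
    c=snap(n); cv2.imwrite(f"pics/{n}0.png",c["pixels"][...,::-1]); pickle.dump(c,open(n+"0.pkl","wb"))
    print({k:v for k,v in c.items() if k not in("pixels","z_map")})
E
```

```text
pics
{'time_s': 0.0, 'qpos': array([ 1.10039749e+00,  3.00471089e-01,  1.52159062e+00, -2.23148037e-05,
        1.32066767e+00, -6.65785580e-02]), 'joint_vel': array([-6.92710664e-04, -1.61073603e-05,  8.75151137e-05,  1.74815397e-04,
        1.10298352e-03,  2.37084698e-03]), 'tau': array([-1.84456570e-03, -5.31807590e+01, -3.52740026e+01,  7.08691031e-02,
        2.44240573e-02, -6.90851493e-05]), 'ee_pos': array([0.2160029 , 0.505551  , 0.22388228]), 'eef_rot': array([-3.14045701e+00, -5.40593631e-05,  2.73777788e+00]), 'force': array([ 0.66686391,  0.72985488, -0.0015616 ]), 'moment': array([0.00708348, 0.02251387, 0.02568295]), 'grip_width': 0.09398407850534278} 0.019
{'fov_y': 57.819808526719186, 'cx': 257.1972259574339, 'cy': 190.12126954427214, 'k1': -0.02269755474828546, 'R': array([[-0.96211435, -0.27245648, -0.01017081],
       [-0.09959679,  0.38593859, -0.91713242],
       [ 0.25380398, -0.88137329, -0.39845285]]), 't': array([0.44878522, 0.22210866, 0.60860403])}
{'fov_y': 43.17199754195319, 'cx': 248.6500590495156, 'cy': 190.21071545797108, 'k1': -0.15382169992953768, 'R': array([[-0.00673396, -0.9998615 , -0.01521947],
       [-0.99716521,  0.00785487, -0.07483208],
       [ 0.07494127,  0.01467241, -0.99708   ]]), 't': array([-0.16500277,  0.51661443,  1.28588789])}
```

View pics/side0.png

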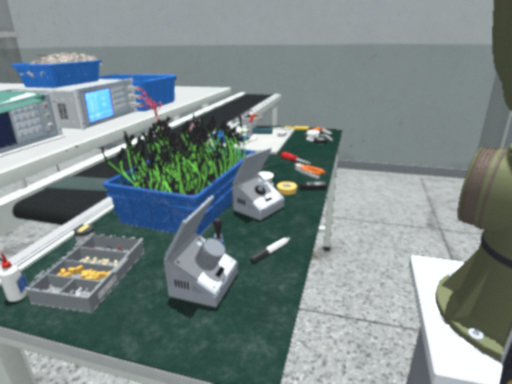

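View pics/top0.png

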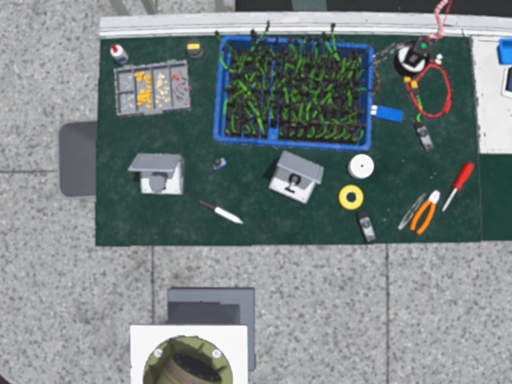

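The capped unit is the left one: cap at about (157,183) in the top view and (212,253) in the side view. The bare unit is at (295,178) in the top view. Next I measure with depth.

Run:
```python
from h import *
import pickle
T=pickle.load(open("top0.pkl","rb"));S=pickle.load(open("side0.pkl","rb"))
for n,c,(x0,x1,y0,y1) in (("top",T,(115,205,135,210)),("side",S,(150,250,185,315))):
    P=pts(c); 
    im=cv2.resize(c["pixels"][y0:y1,x0:x1,::-1],None,fx=6 if n=="top" else 4.5,fy=6 if n=="top" else 4.5,interpolation=cv2.INTER_NEAREST); cv2.imwrite(f"pics/{n}0z.png",im); print(im.shape)
P=pts(T)
for r in range(150,200,4): print(r,[tuple(np.round(P[r,c]*1000).astype(int)) for c in range(128,192,8)])
```

```text
(450, 540, 3)
(585, 450, 3)
150 [(np.int64(631), np.int64(166), np.int64(2)), (np.int64(-9223372036854775808), np.int64(-9223372036854775808), np.int64(-9223372036854775808)), (np.int64(631), np.int64(121), np.int64(0)), (np.int64(630), np.int64(98), np.int64(1)), (np.int64(631), np.int64(77), np.int64(-3)), (np.int64(630), np.int64(53), np.int64(2)), (np.int64(630), np.int64(32), np.int64(-4)), (np.int64(630), np.int64(10), np.int64(-5))]
154 [(np.int64(620), np.int64(166), np.int64(0)), (np.int64(621), np.int64(144), np.int64(-3)), (np.int64(605), np.int64(99), np.int64(95)), (np.int64(605), np.int64(78), np.int64(93)), (np.int64(605), np.int64(58), np.int64(91)), (np.int64(605), np.int64(36), np.int64(94)), (np.int64(619), np.int64(32), np.int64(-3)), (np.int64(619), np.int64(10), np.int64(-5))]
158 [(np.int64(609), np.int64(165), np.int64(2)), (np.int64(591), np.int64(112), np.int64(125)), (np.int64(591), np.int64(93), np.int64(119)), (np.int64(591), np.int64(73), np.int64(116)), (np.int64(591), np.int64(53), np.int64(114)), (np.int64(591), np.int64(33), np.int64(113)), (np.int64
[... 3105 characters left out ...]
.int64(1)), (np.int64(509), np.int64(120), np.int64(-2)), (np.int64(508), np.int64(97), np.int64(1)), (np.int64(508), np.int64(73), np.int64(8)), (np.int64(507), np.int64(49), np.int64(21)), (np.int64(506), np.int64(25), np.int64(32)), (np.int64(508), np.int64(9), np.int64(-1))]
198 [(np.int64(498), np.int64(164), np.int64(0)), (np.int64(498), np.int64(142), np.int64(1)), (np.int64(497), np.int64(119), np.int64(3)), (np.int64(497), np.int64(97), np.int64(-1)), (np.int64(497), np.int64(74), np.int64(2)), (np.int64(497), np.int64(53), np.int64(0)), (np.int64(497), np.int64(30), np.int64(3)), (np.int64(497), np.int64(9), np.int64(-1))]<stdin>:8: RuntimeWarning: invalid value encountered in cast
```

View pics/top0z.png

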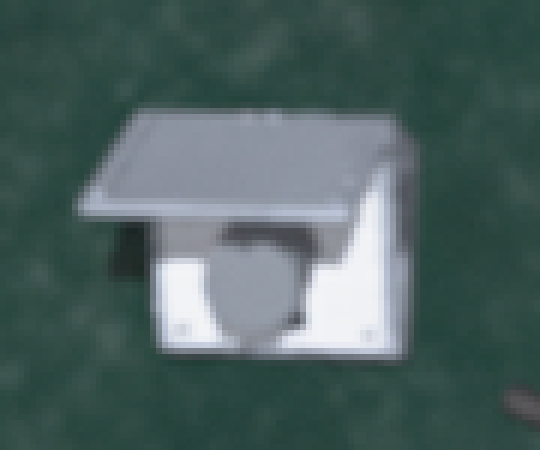

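View pics/side0z.png

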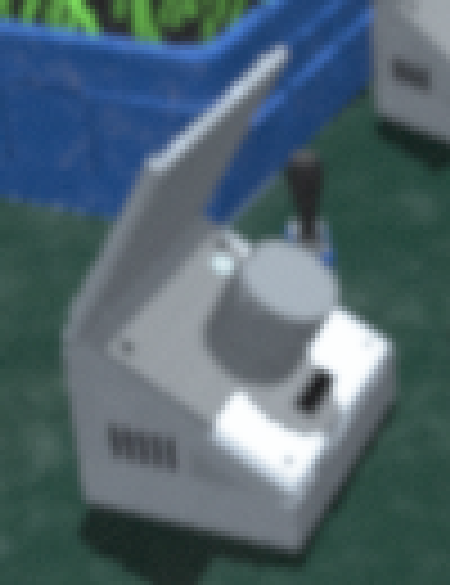

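```bash
cat > fit.py <<'E'
from h import *
import pickle
T=pickle.load(open("top0.pkl","rb"));S=pickle.load(open("side0.pkl","rb"))
def plane(Q,n0,d0,tol=.006,it=6):
    n=n0/np.linalg.norm(n0); d=d0
    for _ in range(it):
        m=abs(Q@n-d)<tol; q=Q[m]; c=q.mean(0); n2=np.linalg.svd(q-c,full_matrices=False)[2][2]; n2*=np.sign(n2@n); n=n2; d=c@n
    return n,d,q
PT=pts(T);PS=pts(S)
for nm,P in(("top",PT),("side",PS)):
    Q=P.reshape(-1,3);Q=Q[~np.isnan(Q).any(1)]
    Q=Q[(Q[:,0]>.47)&(Q[:,0]<.64)&(Q[:,1]>-.02)&(Q[:,1]<.15)&(Q[:,2]>.012)&(Q[:,2]<.2)]
    n0=np.array([-.5,0,.866]);p0=np.array([.553,.067,.06]);u0=np.array([.866,0,.5])
    for lab,nn,pp in(("panel",n0,p0),("visor",-u0,p0+u0*.051)):
        q=Q[abs((Q-pp)@nn)<.015]
        if lab=="panel": q=q[(q[:,2]>.035)&(q[:,2]<.085)]
        if lab=="visor": q=q[(q[:,2]>.11)]
        n,d,i=plane(q,nn,pp@nn)
        print(nm,lab,len(i),n.round(3),"d",round(d,4),"tilt",np.degrees(np.arccos(n[2])).round(1),"yaw",np.degrees(np.arctan2(n[1],n[0])).round(1),i.min(0).round(3),i.max(0).round(3),i.mean(0).round(3))
    for lab,nn,pp in (("visorback",u0,p0+u0*.06),):
        q=Q[(abs((Q-pp)@nn)<.015)&(Q[:,2]>.1)]
        n,d,i=plane(q,nn,pp@nn); print(nm,lab,len(i),n.round(3),round(d,4),"yaw",np.degrees(np.arctan2(n[1],n[0])).round(1),i.mean(0).round(3))
    # bench check
E
python3 fit.py
```

```text
top panel 587 [-0.488  0.016  0.873] d -0.2162 tilt 29.2 yaw 178.1 [0.508 0.009 0.035] [0.598 0.119 0.084] [0.539 0.057 0.052]
top visor 626 [-0.854  0.038 -0.519] d -0.5629 tilt 121.3 yaw 177.4 [0.551 0.007 0.11 ] [0.598 0.12  0.181] [0.572 0.063 0.149]
top visorback 705 [ 0.856 -0.039  0.515] 0.5636 yaw -2.6 [0.575 0.063 0.144]
side panel 1668 [-0.49   0.018  0.871] d -0.2177 tilt 29.4 yaw 177.9 [0.507 0.009 0.035] [0.607 0.119 0.085] [0.555 0.079 0.061]
side visor 587 [-0.875  0.06  -0.481] d -0.5624 tilt 118.7 yaw 176.1 [0.549 0.009 0.11 ] [0.595 0.121 0.176] [0.566 0.078 0.149]
side visorback 660 [ 0.873 -0.06   0.484] 0.5618 yaw -4.0 [0.569 0.078 0.144]
```

```bash
cat >> fit.py <<'E'
print("----")
psi=np.radians(-2.4)
ex=np.array([np.cos(psi),np.sin(psi),0]);ey=np.array([-np.sin(psi),np.cos(psi),0]);ez=np.array([0,0,1.])
n=-.5*ex+.866*ez;u=.866*ex+.5*ez
for nm,P in(("top",PT),("side",PS)):
    Q=P.reshape(-1,3);Q=Q[~np.isnan(Q).any(1)]
    x=Q@ex;y=Q@ey;z=Q[:,2]
    xl=x-.550
    M=np.c_[(xl*.866+(z-.06)*.5),y,(-.5*xl+.866*(z-.06))]
    for lab,m in (("panel",(abs(M[:,2])<.004)&(abs(M[:,0])<.045)&(abs(y-.07)<.1)&(z>.03)),("captop",(abs(M[:,2]-.044)<.005)&(abs(M[:,0])<.03)&(abs(y-.085)<.04)),("visorback",(abs(M[:,0]-.057)<.005)&(M[:,2]>.03)&(M[:,2]<.12)&(abs(y-.09)<.1))):
        k=M[m]; print(nm,lab,len(k),"min",k.min(0).round(4),"max",k.max(0).round(4),"mean",k.mean(0).round(4))
        if lab=="panel":
            for a in (-.04,-.03,.03,.04):
                kk=k[abs(k[:,0]-a)<.005]; 
                if len(kk): print("   u",a,"y",kk[:,1].min().round(4),kk[:,1].max().round(4))
        if lab=="visorback":
            for a in (.04,.07,.09):
                kk=k[abs(k[:,2]-a)<.01]; 
                if len(kk): print("   n",a,"y",kk[:,1].min().round(4),kk[:,1].max().round(4))
        if lab=="captop":
            (c,r)=cv2.minEnclosingCircle((k[:,:2]*1000).astype(np.float32)); print("  circ mm",c,r)
E
python3 fit.py | sed -n '/----/,$p'
```

```text
----
top panel 477 min [-0.0449  0.034  -0.0037] max [0.0449 0.1408 0.0038] mean [-0.0135  0.0798  0.0002]
   u -0.04 y 0.035 0.1407
   u -0.03 y 0.0348 0.14
   u 0.03 y 0.0343 0.0427
   u 0.04 y 0.0346 0.0397
top captop 215 min [-0.022   0.0642  0.0391] max [0.0216 0.1072 0.0487] mean [-0.0005  0.0858  0.0433]
  circ mm (-0.7128180861473083, 86.33490753173828) 22.709562301635742
top visorback 511 min [0.0537 0.0321 0.0301] max [0.062  0.1435 0.1042] mean [0.0601 0.0863 0.0719]
   n 0.04 y 0.0325 0.1423
   n 0.07 y 0.0328 0.1435
   n 0.09 y 0.0321 0.1433
side panel 1367 min [-0.045   0.0331 -0.004 ] max [0.045  0.1426 0.0039] mean [-0.0002  0.103   0.0002]
   u -0.04 y 0.0331 0.1411
   u -0.03 y 0.0333 0.1411
   u 0.03 y 0.0341 0.1418
   u 0.04 y 0.034 0.1405
side captop 315 min [-0.024   0.0663  0.0393] max [0.0193 0.1096 0.0453] mean [-0.0022  0.0895  0.0427]
  circ mm (-2.6392948627471924, 87.69462585449219) 22.032129287719727
side visorback 572 min [0.0534 0.0329 0.0301] max [0.0619 0.144  0.1004] mean [0.0553 0.1018 0.0713]
   n 0.04 y 0.0329 0.1435
   n 0.07 y 0.033 0.1439
   n 0.09 y 0.0335 0.144
```

```bash
cat >> h.py <<'E'
psi=np.radians(-2.4)
ex=np.array([np.cos(psi),np.sin(psi),0]);ey=np.array([-np.sin(psi),np.cos(psi),0]);ez=np.array([0,0,1.])
n=-.5*ex+.866*ez;u=.866*ex+.5*ez
p0=.550*ex+.0875*ey+.06*ez
Rp=np.c_[-u,ey,-n]              # square to panel
Rd=np.c_[-ex,ey,-ez]            # down
def rel(pos,R,o=None):
    o=o or ctrl.get_obs()
    R0=Rn.from_euler('xyz',o["eef_rot"]).as_matrix()
    rv=Rn.from_matrix(R0.T@R).as_rotvec(degrees=True); d=R0.T@(pos-o["ee_pos"])
    print("turn",rv.round(2),"shift",d.round(4)); return rv,d
def where():
    o=ctrl.get_obs(); R0=Rn.from_euler('xyz',o["eef_rot"]).as_matrix()
    d=o["ee_pos"]-p0
    print("t",o["time_s"],"u,y,n mm",(1000*np.array([d@u,d@ey,d@n])).round(1),"angerr panel",Rn.from_matrix(Rp.T@R0).as_rotvec(degrees=True).round(2),"down",Rn.from_matrix(Rd.T@R0).as_rotvec(degrees=True).round(2),"w",o["grip_width"],"F",o["force"].round(2),"q",o["qpos"].round(2))
E
python3 - <<'E'
from h import *
import pickle
print([a for a in dir(ctrl) if a[0]!='_'])
print(p0)
rel(p0+.15*n,Rp); where()
T=pickle.load(open("top0.pkl","rb"));S=pickle.load(open("side0.pkl","rb"))
PT=pts(T);PS=pts(S)
f=lambda p:(1000*np.array([(p-p0)@u,(p-p0)@ey,(p-p0)@n])).round(1)
for c in((220,272),(219,274),(199,243),(200,242)): print(c,f(PS[c[1],c[0]]))
for c in((202,203),(222,212),(240,221),(219,163),(222,166)): print(c,PT[c[1],c[0]].round(3))
E
```

```text
['MotionError', 'camera', 'finger_overhang', 'get_obs', 'hand_in']
[0.55318168 0.06439164 0.06      ]
turn [ -5.48 -29.69 -20.24] shift [-0.4133 -0.2997  0.0343]
t 0.1 u,y,n mm [-225.8  426.7  319.7] angerr panel [ 5.48 29.69 20.24] down [6.000e-02 2.000e-02 2.074e+01] w 0.094296620435327 F [0.18 0.49 0.25] q [ 1.1   0.3   1.52  0.    1.32 -0.07]
(220, 272) [-36.5   2.3   2.2]
(219, 274) [-37.1   7.3   1.4]
(199, 243) [ 31.4 -33.    0.5]
(200, 242) [ 31.2 -37.    0.6]
(202, 203) [ 0.482 -0.043  0.014]
(222, 212) [ 0.458 -0.097  0.013]
(240, 221) [ 0.433 -0.144 -0.003]
(219, 163) [ 0.583 -0.093  0.067]
(222, 166) [ 0.582 -0.097  0.016]
```

Emit:
send_rows:
  series:
    - [-1.4, -7.4, -5.1, -0.05, -0.036, 0.004, 1]
    - [-2.8, -14.8, -10.1, -0.1, -0.072, 0.008, 1]
    - [-4.1, -22.2, -15.2, -0.15, -0.108, 0.012, 1]
    - [-5.5, -29.7, -20.2, -0.2, -0.144, 0.017, 1]
    - [-5.5, -29.7, -20.2, -0.25, -0.181, 0.021, 1]
    - [-5.5, -29.7, -20.2, -0.3, -0.217, 0.025, 1]
    - [-5.5, -29.7, -20.2, -0.36, -0.261, 0.03, 1]
    - [-5.5, -29.7, -20.2, -0.413, -0.3, 0.034, 1]
  force: 20

```text
time_s: 0.9
ee_pos: [0.4217, 0.1616, 0.1978]
eef_rot: [3.14, 0.526, 3.099]
force: [0.6, 0.9, 0.9]
grip_width: 0.0945
```

```bash
python3 -c "
from h import *
where(); rel(p0+.15*n,Rp)"
```

```text
t 0.9 u,y,n mm [-48.4  91.6 187. ] angerr panel [-0.06 -0.12  0.06] down [ -0.08 -30.12   0.04] w 0.09451326748074618 F [0.65 0.94 0.88] q [ 0.41 -0.12  2.13 -0.35  0.68 -0.9 ]
turn [ 0.06  0.12 -0.06] shift [-0.0484 -0.0916  0.037 ]
```

Emit:
send_rows:
  series:
    - [0, 0.1, 0, -0.015, -0.03, 0.01, 1]
    - [0, 0.1, 0, -0.03, -0.06, 0.02, 1]
    - [0, 0.1, 0, -0.048, -0.0916, 0.037, 1]
    - [0, 0.1, 0, -0.048, -0.0916, 0.037, 1]
    - [0, 0.1, 0, -0.048, -0.0916, 0.037, 1]

```text
time_s: 1.4
ee_pos: [0.4772, 0.0687, 0.1891]
eef_rot: [3.14, 0.521, 3.096]
force: [0.1, -0.6, 0.1]
grip_width: 0.0937
```

```bash
python3 -c "
from h import *
where(); rel(p0+.03*n-.0015*u,Rp)
c=snap('side'); cv2.imwrite('pics/side1.png',c['pixels'][...,::-1])"
```

```text
t 1.4 u,y,n mm [ -1.4   1.1 149.8] angerr panel [0.02 0.12 0.18] down [ -0.03 -29.88   0.18] w 0.09374770395020461 F [ 0.09 -0.63  0.09] q [ 0.11 -0.06  2.09 -0.13  0.59 -1.33]
turn [-0.02 -0.12 -0.18] shift [-1.000e-04 -1.100e-03  1.198e-01]
```

View pics/side1.png

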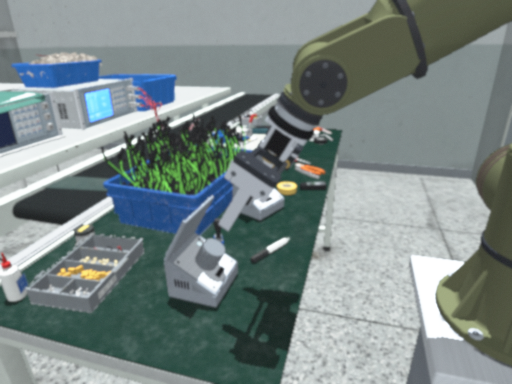

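The gripper stands square to the panel above the cap at (212,253), with its fingers at about (230,215). I'll descend 120 mm along −n in steps.

Emit:
send_rows:
  series:
    - [0, 0, 0, 0, -0.001, 0.025, 1]
    - [0, 0, 0, 0, -0.001, 0.05, 1]
    - [0, 0, 0, 0, -0.001, 0.07, 1]
    - [0, 0, 0, 0, -0.001, 0.09, 1]
    - [0, 0, 0, 0, -0.001, 0.105, 1]
    - [0, 0, 0, 0, -0.001, 0.12, 1]
    - [0, 0, 0, 0, -0.001, 0.12, 1]
    - [0, 0, 0, 0, -0.001, 0.12, 1]

```text
time_s: 2.25
ee_pos: [0.5367, 0.067, 0.0858]
eef_rot: [3.14, 0.522, 3.1]
force: [0.2, -0.0, 0.1]
grip_width: 0.0942
```

```bash
python3 -c "
from h import *
where()
for k in ('side','top'):
  c=snap(k); cv2.imwrite('pics/%s2.png'%k,cv2.resize(c['pixels'][130:330,130:330] if k=='side' else c['pixels'][110:240,100:260],None,fx=3,fy=3)[...,::-1])"
```

```text
t 2.25 u,y,n mm [-1.5  1.9 30.6] angerr panel [-0.09  0.08 -0.  ] down [ -0.09 -29.92  -0.03] w 0.09417226258834638 F [ 0.2  -0.04  0.12] q [ 0.09  0.26  2.04 -0.19  0.33 -1.28]
```

View pics/side2.png

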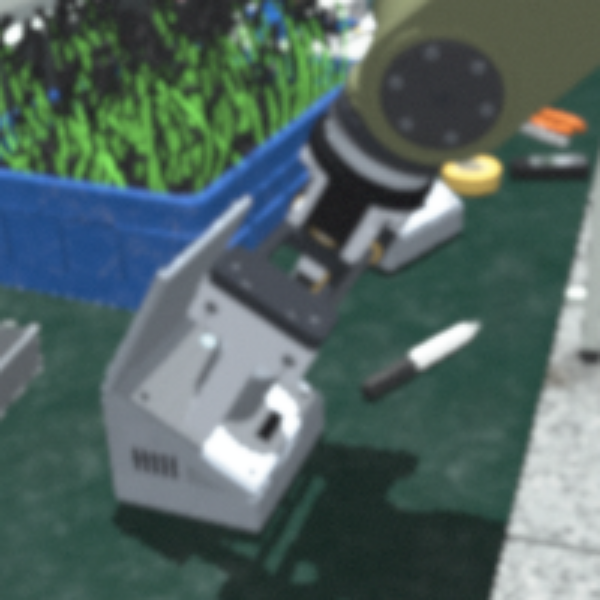

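Both fingers straddle the cap, clear of the panel. Closing now.

Emit:
send_rows:
  series:
    - [0, 0, 0, 0, -0.0015, 0, 0.4]
    - [0, 0, 0, 0, -0.0015, 0, 0.1]
    - [0, 0, 0, 0, -0.0015, 0, -0.2]
    - [0, 0, 0, 0, -0.0015, 0, -0.5]
    - [0, 0, 0, 0, -0.0015, 0, -0.5]
    - [0, 0, 0, 0, -0.0015, 0, -0.5]
    - [0, 0, 0, 0, -0.0015, 0, -0.5]
  force: 20

```text
time_s: 3.05
ee_pos: [0.5371, 0.0644, 0.0855]
eef_rot: [3.14, 0.523, 3.098]
force: [0.4, 0.5, -0.5]
grip_width: 0.0442
```

```bash
python3 -c "
from h import *
where()"
```

```text
t 3.05 u,y,n mm [-1.2 -0.6 30.1] angerr panel [-0.05  0.06  0.07] down [ -0.06 -29.94   0.06] w 0.044157336412166064 F [ 0.41  0.52 -0.5 ] q [ 0.08  0.26  2.04 -0.18  0.33 -1.29]
```

Emit:
send_rows:
  series:
    - [0, 0, 0, 0, 0, -0.008, -0.5]
    - [0, 0, 0, 0, 0, -0.02, -0.5]
    - [0, 0, 0, 0, 0, -0.035, -0.5]
    - [0, 0, 0, 0, 0, -0.055, -0.5]
    - [0, 0, 0, 0, 0, -0.08, -0.5]
    - [0, 0, 0, 0, 0, -0.105, -0.5]
    - [0, 0, 0, 0, 0, -0.12, -0.5]
    - [0, 0, 0, 0, 0, -0.12, -0.5]

```text
time_s: 3.85
ee_pos: [0.4771, 0.067, 0.1916]
eef_rot: [3.139, 0.526, 3.098]
force: [-0.4, 0.5, -0.3]
grip_width: 0.0439
```

```bash
python3 -c "
from h import *
import pickle
where()
pd=.45*ex+.0875*ey
rel(pd+.1*ez,Rd)
for k in ('side','top'):
  c=snap(k); pickle.dump(c,open(k+'3.pkl','wb'));cv2.imwrite('pics/%s3.png'%k,cv2.resize(c['pixels'][130:330,130:330] if k=='side' else c['pixels'][110:240,100:260],None,fx=3,fy=3)[...,::-1])"
```

```text
t 3.85 u,y,n mm [-1.00e-01 -6.00e-01  1.52e+02] angerr panel [-0.08 -0.13  0.07] down [ -0.1  -30.13   0.05] w 0.0438939710122773 F [-0.42  0.52 -0.35] q [ 0.1  -0.06  2.09 -0.12  0.59 -1.34]
turn [ 0.1  30.13 -0.05] shift [0.0666 0.0004 0.0672]
```

View pics/side3.png

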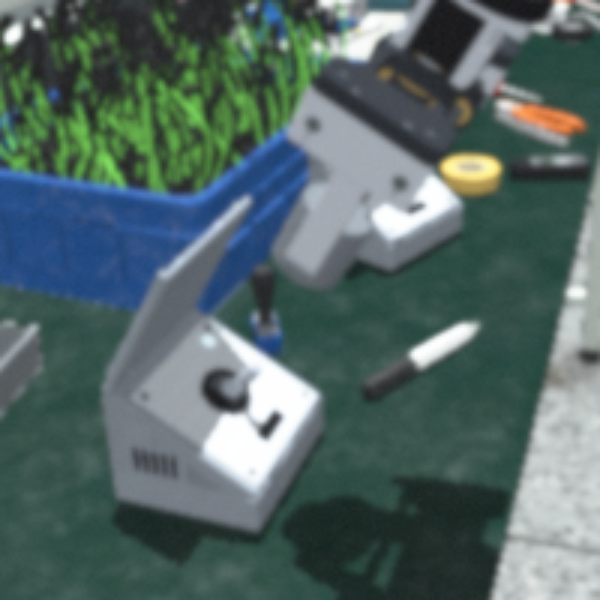

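The cap is off and held at (330,240) in the crop. The bat is exposed at (240,385) and leans down the panel. Now I swing the cap upright over the set-down spot.

Emit:
send_rows:
  series:
    - [0, 4, 0, 0.012, 0, 0.0, -0.5]
    - [0, 10, 0, 0.03, 0, 0.01, -0.5]
    - [0, 16, 0, 0.05, 0, 0.03, -0.5]
    - [0, 22, 0, 0.06, 0, 0.045, -0.5]
    - [0, 27, 0, 0.0666, 0, 0.06, -0.5]
    - [0, 30.1, 0, 0.0666, 0.0004, 0.067, -0.5]
    - [0, 30.1, 0, 0.0666, 0.0004, 0.067, -0.5]
    - [0, 30.1, 0, 0.0666, 0.0004, 0.067, -0.5]

```text
time_s: 4.75
ee_pos: [0.4528, 0.0683, 0.0974]
eef_rot: [3.141, -0.003, 3.099]
force: [0.1, -0.9, -0.7]
grip_width: 0.0443
```

```bash
python3 -c "
from h import *
import pickle
where()
pd=.45*ex+.0875*ey
rel(pd+.03*ez,Rd)
for k in ('side','top'):
  c=snap(k); pickle.dump(c,open(k+'4.pkl','wb'));cv2.imwrite('pics/%s4.png'%k,cv2.resize(c['pixels'][130:330,130:330] if k=='side' else c['pixels'][110:240,100:260],None,fx=3,fy=3)[...,::-1])"
```

```text
t 4.75 u,y,n mm [-68.3  -0.3  82.6] angerr panel [-0.05 30.17  0.06] down [-0.06  0.17  0.05] w 0.04428700174196704 F [ 0.14 -0.87 -0.68] q [ 0.07  0.26  1.9   0.    0.98 -1.46]
turn [ 0.06 -0.17 -0.05] shift [-0.0007  0.0002  0.0674]
```

View pics/side4.png

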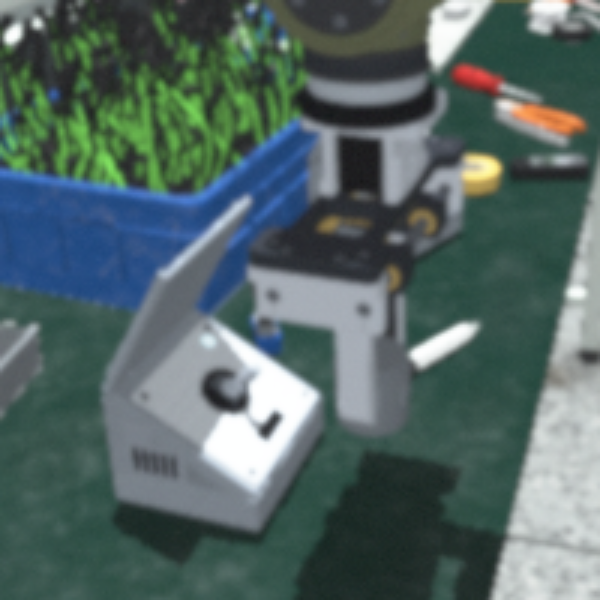

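Emit:
send_rows:
  series:
    - [0, 0, 0, 0, 0, 0.015, -0.5]
    - [0, 0, 0, 0, 0, 0.03, -0.5]
    - [0, 0, 0, 0, 0, 0.045, -0.5]
    - [0, 0, 0, 0, 0, 0.056, -0.5]
    - [0, 0, 0, 0, 0, 0.061, -0.5]
    - [0, 0, 0, 0, 0, 0.0635, -0.5]
    - [0, 0, 0, 0, 0, 0.0635, -0.5]

```text
time_s: 5.55
ee_pos: [0.453, 0.0685, 0.0349]
eef_rot: [3.14, -0.002, 3.099]
force: [-0.6, -0.2, -0.4]
grip_width: 0.0441
```

Emit:
send_rows:
  series:
    - [0, 0, 0, 0, 0, 0.001, -0.5]
    - [0, 0, 0, 0, 0, 0.002, -0.5]
    - [0, 0, 0, 0, 0, 0.002, -0.5]

```text
time_s: 5.85
ee_pos: [0.4529, 0.0685, 0.0328]
eef_rot: [3.14, -0.002, 3.099]
force: [-0.3, 0.1, -0.3]
grip_width: 0.0441
```

```bash
python3 -c "
from h import *
where();print(ctrl.get_obs()['ee_pos'])
c=snap('side');cv2.imwrite('pics/side5.png',cv2.resize(c['pixels'][180:330,180:330],None,fx=4,fy=4)[...,::-1])"
```

```text
t 5.85 u,y,n mm [-1.005e+02 -1.000e-01  2.660e+01] angerr panel [-0.07 30.14  0.05] down [-0.08  0.14  0.03] w 0.044107252499440516 F [-0.26  0.14 -0.29] q [ 0.07  0.37  1.94  0.    0.83 -1.46]
[0.45290828 0.06851474 0.03282447]
```

View pics/side5.png

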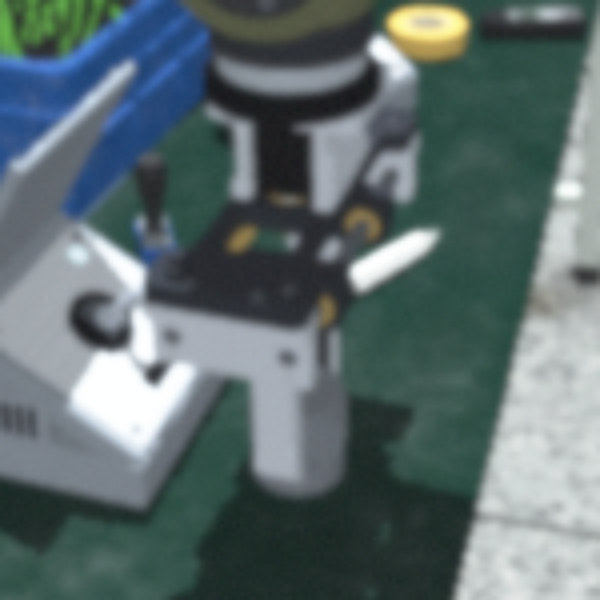

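Still a little above the bench, so I go down in 1 mm steps.

Emit:
send_rows:
  series:
    - [0, 0, 0, 0, 0, 0.001, -0.5]
    - [0, 0, 0, 0, 0, 0.001, -0.5]

```text
time_s: 6.1
ee_pos: [0.4528, 0.0685, 0.0316]
eef_rot: [3.14, -0.003, 3.099]
force: [-0.2, 0.4, 0.2]
grip_width: 0.0439
```

Emit:
send_rows:
  series:
    - [0, 0, 0, 0, 0, 0.001, -0.5]
    - [0, 0, 0, 0, 0, 0.001, -0.5]

```text
time_s: 6.3
ee_pos: [0.4529, 0.0685, 0.0307]
eef_rot: [3.14, -0.003, 3.099]
force: [0.1, 0.7, 0.4]
grip_width: 0.0439
```

Emit:
send_rows:
  series:
    - [0, 0, 0, 0, 0, 0.001, -0.5]
    - [0, 0, 0, 0, 0, 0.001, -0.5]

```text
time_s: 6.5
ee_pos: [0.453, 0.0685, 0.0306]
eef_rot: [3.14, -0.002, 3.099]
force: [-7.2, -0.9, 17.6]
grip_width: 0.0435
```

Contact. I ease off 0.7 mm, then open.

Emit:
send_rows:
  series:
    - [0, 0, 0, 0, 0, -0.0008, -0.5]
    - [0, 0, 0, 0, 0, -0.0008, -0.5]

```text
time_s: 6.7
ee_pos: [0.4529, 0.0685, 0.0307]
eef_rot: [3.14, -0.002, 3.099]
force: [-1.1, -0.1, 5.7]
grip_width: 0.0439
```

Emit:
send_rows:
  series:
    - [0, 0, 0, 0, 0, 0, 0.1]
    - [0, 0, 0, 0, 0, 0, 0.3]
    - [0, 0, 0, 0, 0, 0, 0.5]
    - [0, 0, 0, 0, 0, 0, 0.5]
    - [0, 0, 0, 0, 0, 0, 0.5]

```text
time_s: 7.2
ee_pos: [0.4528, 0.0685, 0.0305]
eef_rot: [3.14, -0.003, 3.099]
force: [0.1, -0.6, -0.9]
grip_width: 0.0704
```

Emit:
send_rows:
  series:
    - [0, 0, 0, 0, 0, -0.015, 0.5]
    - [0, 0, 0, 0, 0, -0.04, 0.5]
    - [0, 0, 0, 0, 0, -0.08, 0.5]
    - [0, 0, 0, 0, 0, -0.12, 0.5]
    - [0, 0, 0, 0, 0, -0.16, 0.5]
    - [0, 0, 0, 0, 0, -0.2, 0.5]
    - [0, 0, 0, 0, 0, -0.2, -1]
    - [0, 0, 0, 0, 0, -0.2, -1]

```text
time_s: 8.0
ee_pos: [0.4534, 0.0682, 0.2306]
eef_rot: [3.14, -0.002, 3.099]
force: [-0.3, 0.9, -1.0]
grip_width: 0.0581
```

```bash
python3 -c "
from h import *
import pickle
where()
for k in ('side','top'):
  c=snap(k); pickle.dump(c,open(k+'6.pkl','wb'));cv2.imwrite('pics/%s6.png'%k,cv2.resize(c['pixels'][180:330,150:300] if k=='side' else c['pixels'][130:230,100:220],None,fx=4 if k=='side' else 5,fy=4 if k=='side' else 5)[...,::-1])"
```

```text
t 8.0 u,y,n mm [ -1.2  -0.4 197.7] angerr panel [-0.07 30.1   0.06] down [-0.08  0.1   0.04] w 0.05811338105890971 F [-0.33  0.92 -0.95] q [ 0.07  0.09  1.76  0.    1.3  -1.46]
```

View pics/side6.png

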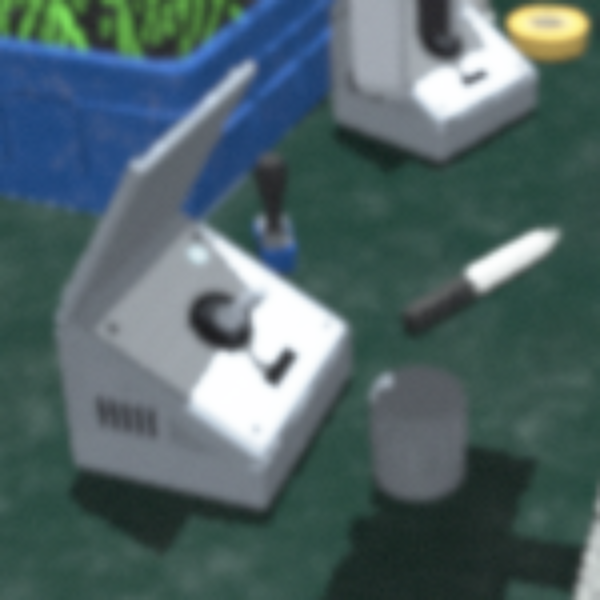

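View pics/top6.png

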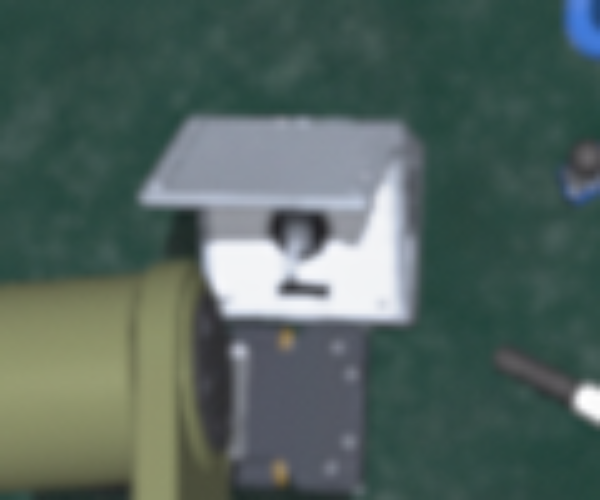

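The cap stands upright at (420,430) in the side crop. The bat is at (240,305) in the side crop and (295,240) in the top crop. Now I measure the bat in panel coordinates.

Run:
```python
from h import *
import pickle
for k in("top","side"):
    c=pickle.load(open(k+"6.pkl","rb"));P=pts(c)
    D=P-p0; M=np.stack([D@u,D@ey,D@n],-1)*1000
    m=(abs(M[...,0])<30)&(abs(M[...,1])<22)&(M[...,2]>8)&(M[...,2]<60)
    r,cc=np.where(m); K=M[m]; px=c["pixels"][m]
    print(k,len(K))
    o=np.argsort(K[:,2])
    for i in o[::max(1,len(o)//45)]: print((r[i],cc[i]),K[i].round(1),px[i])
    # boss
    m=(abs(M[...,0])<25)&(abs(M[...,1])<25)&(M[...,2]>3.5)&(M[...,2]<8)
    if m.sum(): print("boss",m.sum(),M[m].min(0),M[m].max(0),M[m].mean(0))
    # cap
    Q=P[(abs(P[...,0]-.453)<.035)&(abs(P[...,1]-.0685)<.035)&(P[...,2]>.035)&(P[...,2]<.06)]
    if len(Q): print("cap top",Q.min(0),Q.max(0),np.median(Q,0))
```

```text
top 44
(np.int64(183), np.int64(162)) [-18.1  -7.    8.1] [245 246 248]
(np.int64(175), np.int64(161)) [ 5.  -5.6  8.3] [83 86 94]
(np.int64(174), np.int64(156)) [7.4 7.5 8.3] [47 48 53]
(np.int64(177), np.int64(156)) [-1.2  7.9  8.4] [69 70 77]
(np.int64(180), np.int64(157)) [-9.7  5.8  8.6] [166 172 188]
(np.int64(181), np.int64(163)) [-12.  -10.1   8.6] [205 211 221]
(np.int64(174), np.int64(159)) [ 7.9 -0.6  8.8] [81 84 91]
(np.int64(176), np.int64(161)) [ 2.4 -5.6  9. ] [ 98 102 111]
(np.int64(175), np.int64(164)) [  5.6 -13.7   9. ] [39 38 42]
(np.int64(179), np.int64(156)) [-6.6  8.1  9.2] [121 124 134]
(np.int64(177), np.int64(157)) [-0.6  5.   9.6] [106 110 120]
(np.int64(175), np.int64(160)) [ 5.7 -3.4 10.2] [ 99 104 113]
(np.int64(178), np.int64(157)) [-3.1  5.  10.2] [120 125 137]
(np.int64(177), np.int64(160)) [ 0.1 -3.1 10.4] [129 133 146]
(np.int64(178), np.int64(161)) [-2.7 -5.6 10.4] [114 118 129]
(np.int64(177), np.int64(161)) [ 0.2 -5.8 10.5] [107 111 122]
(np.int64(179), np.int64(161)) [-5.3 -5.6 10.9] [109 114 126]
(np.int64(176), np.int64(158)) [ 3.2  1.8 11.3] 
[... 5416 characters left out ...]
  33.4] [186 197 208]
(np.int64(253), np.int64(216)) [-10.4  -0.2  33.4] [223 231 238]
(np.int64(254), np.int64(216)) [-11.6   2.5  33.8] [222 229 236]
(np.int64(252), np.int64(214)) [-6.4  1.4 34.1] [224 233 240]
(np.int64(251), np.int64(215)) [-6.7 -1.8 34.7] [241 247 250]
(np.int64(252), np.int64(217)) [-10.9  -2.5  34.8] [246 250 252]
(np.int64(251), np.int64(216)) [-8.3 -3.  35. ] [245 249 252]
(np.int64(252), np.int64(215)) [-8.   1.7 35.8] [225 234 241]
boss 130 [-16.42153424 -17.01851633   3.51929191] [15.34482601 16.55655417  7.16860852] [0.73981755 1.36736282 5.05339348]
cap top [0.42971819 0.04760586 0.03509372] [0.47294263 0.09180375 0.04680816] [0.45044802 0.0761604  0.0434846 ]
```

```bash
python3 -c "
from h import *
where(); rel(p0-.035*u+.13*n-.0005*ey,Rp)"
```

```text
t 8.1 u,y,n mm [ -2.3  -0.4 196.7] angerr panel [-0.05 30.28  0.05] down [-0.06  0.28  0.04] w 0.05008886365031549 F [ 0.75 -0.01  0.34] q [ 0.07  0.09  1.76  0.    1.3  -1.46]
turn [  0.05 -30.28  -0.05] shift [-0.0054 -0.0001  0.0741]
```

Emit:
send_rows:
  series:
    - [0, -7, 0, 0, 0, 0.01, -1]
    - [0, -14, 0, 0, 0, 0.03, -1]
    - [0, -21, 0, -0.003, 0, 0.05, -1]
    - [0, -28, 0, -0.0054, 0, 0.07, -1]
    - [0, -30.2, 0, -0.0054, 0, 0.074, -1]
    - [0, -30.2, 0, -0.0054, 0, 0.074, -1]
    - [0, -30.2, 0, -0.0054, 0, 0.074, -1]
    - [0, -30.2, 0, -0.0054, 0, 0.074, -1]

```text
time_s: 8.9
ee_pos: [0.4591, 0.0681, 0.1568]
eef_rot: [3.14, 0.524, 3.098]
force: [-0.3, -0.8, 0.4]
grip_width: 0.0001
```

```bash
python3 -c "
from h import *
where(); rel(p0-.035*u+.043*n-.0005*ey,Rp)
c=snap('side');cv2.imwrite('pics/side7.png',cv2.resize(c['pixels'][150:300,150:300],None,fx=4,fy=4)[...,::-1])"
```

```text
t 8.9 u,y,n mm [-33.1  -0.3 131. ] angerr panel [-0.04 -0.01  0.08] down [ -0.06 -30.01   0.07] w 0.00013096127044342923 F [-0.34 -0.77  0.44] q [ 0.11 -0.05  2.17 -0.15  0.5  -1.3 ]
turn [ 0.04  0.01 -0.08] shift [ 0.0019 -0.0003  0.088 ]
```

View pics/side7.png

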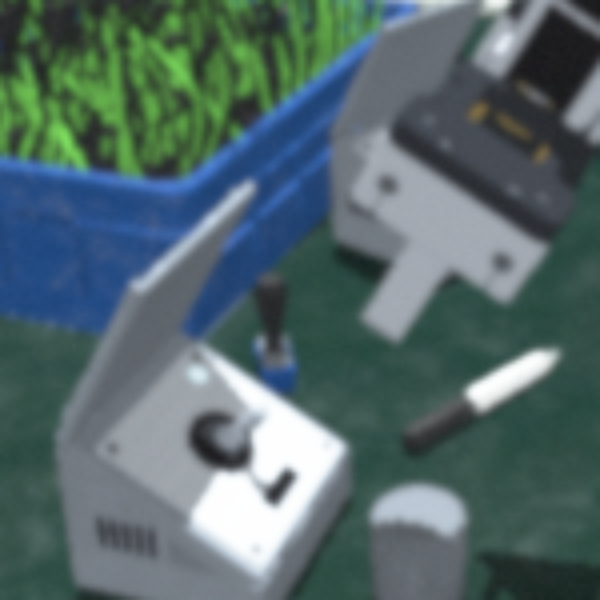

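The fingers are shut at (400,300), square to the panel and down-panel of the bat at (240,430). I descend to TCP n = 43 mm, u = −35 mm.

Emit:
send_rows:
  series:
    - [0, 0, 0, 0.002, 0, 0.02, -1]
    - [0, 0, 0, 0.002, 0, 0.04, -1]
    - [0, 0, 0, 0.002, 0, 0.06, -1]
    - [0, 0, 0, 0.002, 0, 0.075, -1]
    - [0, 0, 0, 0.002, 0, 0.087, -1]
    - [0, 0, 0, 0.002, 0, 0.087, -1]
    - [0, 0, 0, 0.002, 0, 0.087, -1]

```text
time_s: 9.65
ee_pos: [0.5005, 0.0663, 0.0804]
eef_rot: [3.14, 0.524, 3.098]
force: [-0.7, 0.3, 0.0]
grip_width: 0.0004
```

```bash
python3 -c "
from h import *
where()
c=snap('side');cv2.imwrite('pics/side8.png',cv2.resize(c['pixels'][180:300,150:270],None,fx=5,fy=5)[...,::-1])"
```

```text
t 9.65 u,y,n mm [-35.5  -0.3  44. ] angerr panel [-0.04 -0.02  0.08] down [ -0.06 -30.02   0.07] w 0.00039161297760672306 F [-0.73  0.26  0.  ] q [ 0.09  0.2   2.13 -0.23  0.3  -1.23]
```

View pics/side8.png

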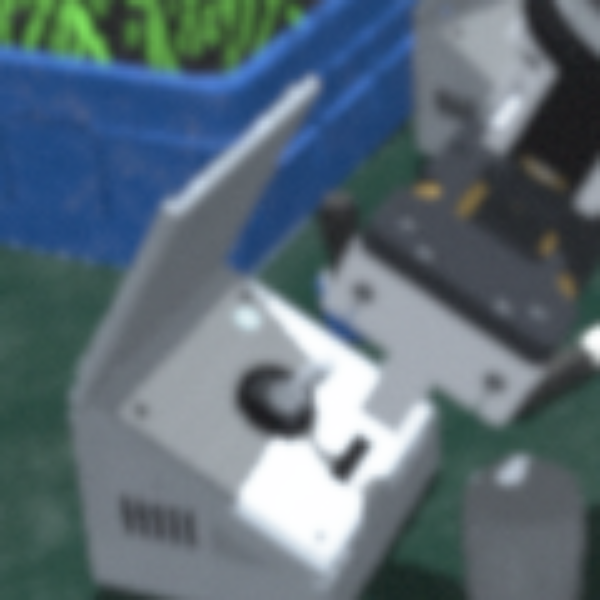

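Emit:
send_rows:
  series:
    - [0, 0, 0, -0.004, 0, 0, -1]
    - [0, 0, 0, -0.008, 0, 0, -1]
    - [0, 0, 0, -0.011, 0, 0, -1]
    - [0, 0, 0, -0.011, 0, 0, -1]

```text
time_s: 10.1
ee_pos: [0.5104, 0.066, 0.0863]
eef_rot: [3.14, 0.525, 3.098]
force: [-0.6, -0.8, 0.1]
grip_width: 0.0004
```

Emit:
send_rows:
  series:
    - [0, 0, 0, -0.001, 0, 0, -1]
    - [0, 0, 0, -0.002, 0, 0, -1]

```text
time_s: 10.3
ee_pos: [0.5116, 0.0659, 0.0867]
eef_rot: [3.14, 0.524, 3.098]
force: [0.3, 0.1, 0.4]
grip_width: 0.0002
```

Emit:
send_rows:
  series:
    - [0, 0, 0, -0.001, 0, 0, -1]
    - [0, 0, 0, -0.002, 0, 0, -1]

```text
time_s: 10.5
ee_pos: [0.5132, 0.0658, 0.0875]
eef_rot: [3.14, 0.524, 3.098]
force: [-3.0, 0.7, -0.9]
grip_width: 0.0002
```

Emit:
send_rows:
  series:
    - [0, 0, 0, -0.001, 0, 0, -1]
    - [0, 0, 0, -0.002, 0, 0, -1]

```text
time_s: 10.7
ee_pos: [0.5145, 0.0657, 0.0882]
eef_rot: [3.14, 0.523, 3.098]
force: [-5.9, -0.5, -0.3]
grip_width: 0.0002
```

```bash
python3 -c "
from h import *
where()
c=snap('side');cv2.imwrite('pics/side9.png',cv2.resize(c['pixels'][180:300,150:270],None,fx=5,fy=5)[...,::-1])"
```

```text
t 10.7 u,y,n mm [-19.4  -0.3  43.8] angerr panel [-0.03  0.06  0.07] down [ -0.05 -29.94   0.06] w 0.00019709026918094264 F [-5.86 -0.45 -0.32] q [ 0.09  0.21  2.09 -0.2   0.32 -1.27]
```

View pics/side9.png

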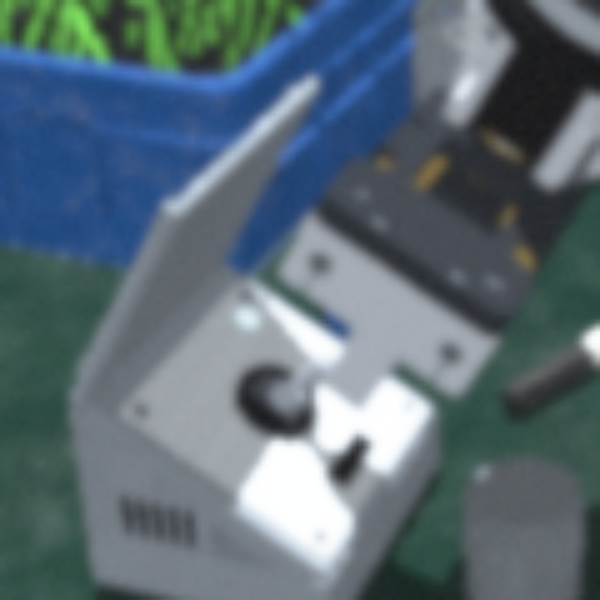

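Contact came at u ≈ −21.5 mm, as predicted. I push on in small steps.

Emit:
send_rows:
  series:
    - [0, 0, 0, -0.001, 0, 0, -1]
    - [0, 0, 0, -0.002, 0, 0, -1]

```text
time_s: 10.95
ee_pos: [0.5164, 0.0656, 0.0894]
eef_rot: [3.14, 0.523, 3.098]
force: [-4.0, -0.6, 0.3]
grip_width: 0.0008
```

Emit:
send_rows:
  series:
    - [0, 0, 0, -0.001, 0, 0, -1]
    - [0, 0, 0, -0.0015, 0, 0, -1]

```text
time_s: 11.15
ee_pos: [0.5185, 0.0657, 0.0907]
eef_rot: [3.14, 0.525, 3.098]
force: [0.1, 0.5, 1.1]
grip_width: 0.0008
```

Emit:
send_rows:
  series:
    - [0, 0, 0, -0.001, 0, 0, -1]
    - [0, 0, 0, -0.0015, 0, 0, -1]

```text
time_s: 11.35
ee_pos: [0.5197, 0.0656, 0.0914]
eef_rot: [3.14, 0.525, 3.098]
force: [-0.0, 0.4, -0.0]
grip_width: 0.0007
```

```bash
python3 -c "
from h import *
where()
c=snap('side');cv2.imwrite('pics/side10.png',cv2.resize(c['pixels'][180:300,150:270],None,fx=5,fy=5)[...,::-1])"
```

```text
t 11.35 u,y,n mm [-13.3  -0.2  44. ] angerr panel [-0.05 -0.08  0.07] down [ -0.07 -30.08   0.06] w 0.0007441331703695277 F [-0.02  0.43 -0.  ] q [ 0.09  0.21  2.08 -0.19  0.33 -1.27]
```

View pics/side10.png

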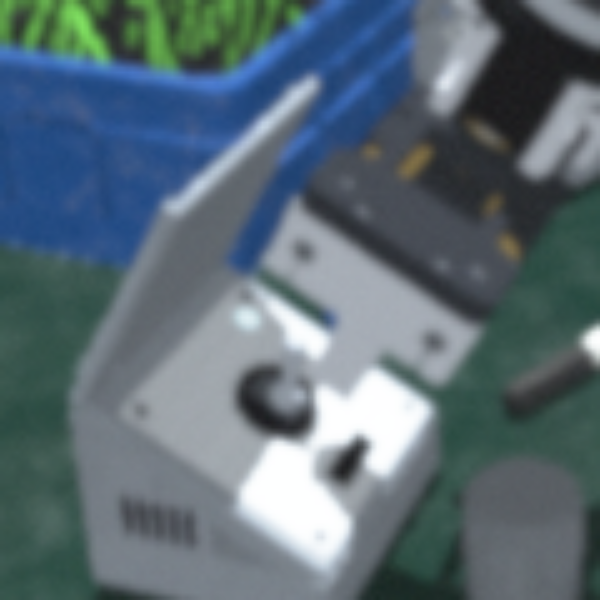

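The force dropped to zero at u ≈ −15 mm, so it snapped. I back off down the panel and out along n, then check.

Emit:
send_rows:
  series:
    - [0, 0, 0, 0.005, 0, 0, -1]
    - [0, 0, 0, 0.012, 0, -0.003, -1]
    - [0, 0, 0, 0.015, 0, -0.025, -1]
    - [0, 0, 0, 0.015, 0, -0.06, -1]
    - [0, 0, 0, 0.015, 0, -0.1, -1]
    - [0, 0, 0, 0.015, 0, -0.14, -1]
    - [0, 0, 0, 0.015, 0, -0.16, -1]
    - [0, 0, 0, 0.015, 0, -0.16, -1]

```text
time_s: 12.2
ee_pos: [0.426, 0.0696, 0.2245]
eef_rot: [3.139, 0.529, 3.098]
force: [0.6, -0.3, 0.7]
grip_width: 0.0004
```

Run:
```python
from h import *
where()
for k in("side","top"):
    c=snap(k);P=pts(c);D=P-p0; M=np.stack([D@u,D@ey,D@n],-1)*1000
    m=(abs(M[...,0])<22)&(abs(M[...,1])<15)&(M[...,2]>27)&(M[...,2]<42)
    print(k,m.sum(),np.median(M[m],0) if m.any() else None)
    Q=P[(abs(P[...,0]-.453)<.035)&(abs(P[...,1]-.0685)<.035)&(P[...,2]>.035)&(P[...,2]<.06)]
    if len(Q): print("cap top",Q.min(0).round(4),Q.max(0).round(4))
    cv2.imwrite('pics/%s11.png'%k,cv2.resize(c['pixels'][150:300,150:300],None,fx=4,fy=4)[...,::-1] if k=='side' else c['pixels'][...,::-1])
```

```text
t 12.2 u,y,n mm [-2.800e+01 -2.000e-01  2.061e+02] angerr panel [-0.09 -0.32  0.08] down [ -0.11 -30.32   0.05] w 0.0004442271290336037 F [ 0.55 -0.31  0.69] q [ 0.13 -0.24  2.16 -0.13  0.7  -1.33]
side 22 [ 4.38983742  1.65455744 33.15175276]
cap top [0.4296 0.0479 0.0352] [0.4733 0.0906 0.0466]
top 12 [ 5.97435487 -1.50835478 32.63788983]
cap top [0.431  0.0455 0.0356] [0.4734 0.0893 0.0503]
```

View pics/side11.png

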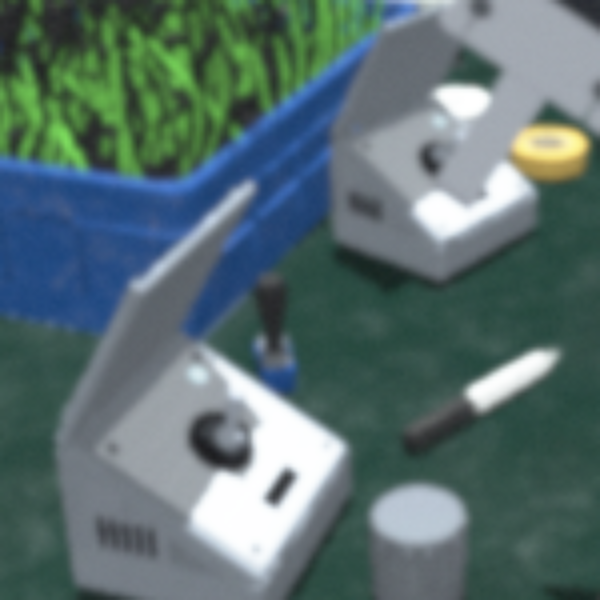

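View pics/top11.png

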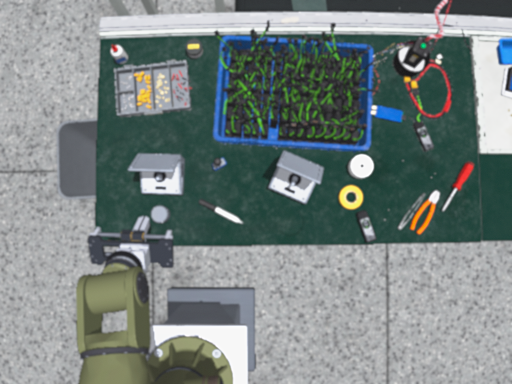

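The bat tip has moved from u ≈ −8 mm to about +5 mm, so it is on. The cap at (159,214) in the top view is upright, the bystanders and the idle unit are unmoved, and the arm is clear. I settle briefly, then hand in.

Emit:
send_rows:
  series:
    - [0, 0, 0, 0, 0, 0, -1]
    - [0, 0, 0, 0, 0, 0, -1]
    - [0, 0, 0, 0, 0, 0, -1]
    - [0, 0, 0, 0, 0, 0, -1]

```text
time_s: 12.7
ee_pos: [0.4264, 0.0693, 0.2216]
eef_rot: [3.14, 0.523, 3.098]
force: [-0.6, 0.5, -0.4]
grip_width: 0.0005
```

```bash
python3 -c "
from h import *
where(); print(ctrl.hand_in())"
```

```text
t 12.7 u,y,n mm [-29.1  -0.4 203.4] angerr panel [-0.04  0.02  0.07] down [ -0.05 -29.98   0.06] w 0.0004518082975950446 F [-0.58  0.54 -0.43] q [ 0.12 -0.23  2.16 -0.13  0.7  -1.33]
the job is handed in; nothing more can be done
None
```

I took the cap off the left unit along the panel normal and set it upright on the bench in front. I then pushed the toggle up the panel with the closed fingers until it snapped over, and backed the arm clear. The job was handed in at 12.7 s; no verdict is reported.

- **Toggle:** the tip moved about 13 mm up the panel, which matches the full 0.6 rad throw. The highest push force I read was about 6 N, and it fell to zero at the snap.
- **Cap:** its top is about 44 mm above the bench, so it stands on its open end. While lowering it, I briefly pressed it on the bench with about 18 N, then eased to about 6 N before releasing.
- **Other things:** in the last pictures the marker, the stamp and the idle unit and its switch look unmoved. I checked these by eye only and did not measure them.
- **Disagreement:** the two cameras differed by 1–2 mm on the cap and bat positions, within the stated calibration error.

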